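Hold a temple inlay in register over its pocket

ROBOT

A 6-joint arm with a two-finger parallel gripper is mounted at the origin on the work surface. World frame = base frame: x ahead of the robot, y to its left, z up, the work surface at z = 0. Lengths are in m, angles in rad, forces in N, time in s.
With the tool pointing down it reaches from about 0.325 to 0.775 m from the base axis. Payload 5.5 kg.
Tool frame: the origin (TCP) lies midway between the tips of the shut fingers; the grasp point (between the pads) lies 19 mm behind it; z points along the fingers, y is the line along which they close (so a half turn about z gives the same grasp; the last joint's range is limited). The gripper opens to 88 mm and grips with 3 to 60 N. Pads are 20 mm wide; open, the fingers measure 115 mm over their backs; the gripper's body (75 mm by 178 mm) begins 61 mm behind the grasp point.
Start: joints at [-1.403, 0.091, 1.231, -0, 1.82, -0.057], TCP at [0.134, -0.585, 0.223] pointing down, gripper open.
Joint ranges: [-2.87, 2.87], [-0.86, 2.18], [0.17, 2.46], [-1.51, 4.65], [0.06, 2.69], [-2.65, 2.65]. Speed limits (rad/s): [2.57, 2.57, 3.01, 3.14, 3.14, 3.14].

INTERFACE

Orientations are given as a unit quaternion [w, x, y, z].
In Python, from station import arm, capture, sign_off gives the robot as it stands.
- The arm moves only by the shell command python3 -m crank 'ROWS' [FORCE]. ROWS is JSON, a list that holds one entry, the list of rows, each a list of 5 numbers: the opening, from 0 (shut) to 1 (fully open), then the shift along the world's x, y, z in mm, then the turn about the world's z in rad. In form: [[[grip, tx, ty, tz, twist], ...]]. A call has 1 to 20 rows; each row shifts and turns the commanded pose from where the row before left it; what a row does not reach is not made up. A row lasts 1/12 s, in which the tool goes at most 41.7 mm and 7.16 degrees, less where a joint would pass 70% of its speed; a pose out of reach is approached as far as the arm can. A call with a gripper value outside its range is refused whole. The fingers move at their own pace and stop on an object; FORCE is the grip in N (left out, the last holds). Time passes only in rows, so rows that do not move let the fingers close. It gives the time, the measured TCP pose, the force, the opening and the grip force at its end, in the units of the state.
- arm.get_obs(): the state, without advancing time (a new reading comes with each control period).
- capture(name): name is "side" or "top"; returns a dict with "pixels" (480x640x3 uint8, blue, green, red), "depth" (480x640 float32, m along the optical axis (not along the pixel's ray), 0 where there is no reading), "fx", "fy", "cx", "cy" (pixels), "k1" (the pictures are not rectified: a ray, as slopes to the right and down, at radius r is drawn at 1 + k1 r^2 times it, then the intrinsics apply), "R" (3x3) and "t" (3): a world point X has camera coordinates R X + t. Camera axes: x right, y down, z forward; pixel columns grow to the right and rows downward; lengths in m; the calibration is good to about 2 mm. A picture is of the moment at which its call begins.
- sign_off(): hands the job in; it is judged then, once.
The state is a dict: "clock": time; "q": joint angles; "joint_vel": joint speeds; "joint_efforts": joint torques, N m; "eef_pos": TCP position; "eef_rot": TCP orientation; "contact_force": force on the tool from outside, world axes, zero at the start; "ft_torque": the same for the moment, N m; "opening": finger opening in m; "finger_force": force on a finger pad.
Only numpy, scipy, OpenCV 4.12 (cv2) and the standard library are available. Lean on these libraries where they do the work, as an engineer would, in place of code of your own. Each camera call takes 0.05 s, during which the arm holds its last target. There are 200 camera calls.

TASK

The picture panel lies on the vacuum plate with the suction still shut off: first swing the red ball-valve lever round to fully open, in line with its pipe, so that the panel is pulled down flat. Then pick up the temple inlay from the grey mat, carry it over the carving-tool rack without bumping the rack or disturbing anything else, and stop with it about 10 mm above its pocket in the panel, level, squarely lined up and the same way up as the picture. It must never touch the panel, because the adhesive film in the pocket grabs at first contact; finish still holding it there, so that I can check the fit before it goes down.

Things in the scene. Friction and masses are not known exactly. Their poses are not given: they have to be found in the camera images.
- valve (a joint): quarter-turn lever of the vacuum ball valve, rad: 0 = closed (across the pipe), 1.571 = fully open (along the pipe). Grows counter-clockwise seen from above, about the upright axis through valve_stem. Starts closed or nearly (0 to 0.3). Stops at both ends; no spring; friction about 0.22 N m (3 N at the grip); stays where it is left.
- valve_stem (a point): point on the lever's upright hinge axis, 62 mm above the bench, at the height of the lever; frame of the vacuum plate (x and y as jig)
- lever_grip (a point): middle of the lever's red sleeve, 70 mm out from the hinge axis, moves with the lever; its -x points outwards along the lever. Sleeve 72 mm long (31 to 103 mm from the axis), 16 mm wide, 12 mm high, from 57 to 69 mm above the bench; free for 25 mm on both sides; the pipe under it when open is at most 36 mm high. Pinch it from above across its width.
- jig: fixed vacuum plate, aluminium block 170 x 210 x 32 mm (x, y, z), origin at the centre of its underside on the bench, yaw within 0.25. A brass pipe leaves the middle of its -y face: a 38 mm gauge (18 mm from the plate, 79 mm high), then the valve, its axis 172 mm from the plate's centre, then an elbow down. Closed, the lever points along the jig's -x; open, along its -y.
- panel: the picture panel, brown wood 150 x 190 x 12 mm (x, y, z), lying loose on the vacuum plate; origin at the centre of its underside. The picture's top (grey mountains with white peaks) is towards +x, its bottom (green grass strip) towards -x. Flat inlays already on it stand up to 4 mm proud, none within 8 mm of the pocket.
- pocket (a point): centre of the pocket at the level of the panel's upper face, 44 mm above the bench (10 mm from the panel's centre towards its bottom), axes as the panel. The pocket is 64 x 94 mm (x, y), 4 mm deep, its bottom lined with a white adhesive film.
- inlay: the temple inlay: light wood plate 60 x 90 x 6 mm (x, y, z) with a dark temple block in relief at its centre, 26 x 46 mm, its top 22 mm above the underside, 50 g. Origin: centre of its underside; picture top (brick-red roof line, small orange sun) towards +x, green strip towards -x. Grip the block from above across its 26 mm (x). Starts flat on the mat, +x within 0.45 rad of the robot's +x.
- inlay_top (a point): middle of the inlay's picture-top edge, 30 mm from its centre along +x, 6 mm above the underside, axes as the inlay
- mat: fixed grey felt mat 130 x 190 x 4 mm (x, y, z), origin at the centre of its underside on the bench; the inlay lies on it towards its -y end
- rack: fixed carving-tool rack standing between mat and vacuum plate, 200 x 60 mm (x, y), with six upright handles, tallest 125 mm above the bench; origin at the centre of its underside. Not to be bumped.
- tree_piece: bystander: small green tree inlay, 45 x 18 x 6 mm, on the mat's +y end; origin in its underside
- sun_piece: bystander: orange disc inlay, 30 mm diameter, 6 mm thick, on the mat's +y end; origin at the centre of its underside
- glue: bystander: white glue bottle, 54 mm diameter, 150 mm high, behind the vacuum plate; origin at the centre of its underside
- brush_can: bystander: metal can of brushes, 72 mm diameter, can 85 mm, brushes up to 172 mm high; origin at the centre of its underside
- wax_tin: bystander: low round tin with a white lid, 80 mm diameter, 45 mm high; origin at the centre of its underside
- tape: bystander: roll of brown tape lying flat, 100 mm diameter, 24 mm high, behind the valve; origin at the centre of its underside
- hammer: bystander: hammer 250 mm long lying at the back left; origin under its middle
There are look-alikes about, which are no part of the job. What is meant by the inlay is not pink, and is the larger of those in its own colour.

How it is judged:
By the outcome, as a careful person would: the job done as asked, in the order asked, and still so for the second after the job is handed in, while the arm keeps its last pose, push and grip.
It also fails if it takes over 70 s, if anything falls off the work surface, if the arm or the gripper's body presses on something with over 40 N, if the wrist force passes 120 N, or if a joint passes its speed limit or range.

## Working session

There is one attempt and no reset: what is moved stays moved. The work goes in short steps, Python scripts to look and compute and a shell command to move; the robot and the scene stay as the last step left them, time stands still between calls to the robot, and variables do not carry over. Pictures are saved under pics/ and viewed, at most 10 in all, crops included, and the job is handed in when it is done.

```bash
ls; mkdir -p pics; cat > h.py <<'E'
import numpy as np, cv2, pickle
from station import arm, capture, sign_off
def snap(name, fn=None):
    c=capture(name)
    if fn: cv2.imwrite('pics/'+fn+'.png', c['pixels'])
    pickle.dump(c,open('pics/'+(fn or name)+'.pkl','wb'))
    return c
def load(fn): return pickle.load(open('pics/'+fn+'.pkl','rb'))
def rays(c,uv):
    K=np.array([[c['fx'],0,c['cx']],[0,c['fy'],c['cy']],[0,0,1.]])
    p=cv2.undistortPoints(np.array(uv,float).reshape(-1,1,2),K,np.array([c['k1'],0,0,0,0.])).reshape(-1,2)
    return np.c_[p,np.ones(len(p))]
def atdepth(c,uv):
    d=np.array([c['depth'][int(round(v)),int(round(u))] for u,v in np.reshape(uv,(-1,2))])
    return (rays(c,uv)*d[:,None]-c['t'])@c['R']
def atz(c,uv,z):
    r=rays(c,uv)@c['R']; o=-c['R'].T@np.array(c['t'])
    return o+r*((z-o[2])/r[:,2])[:,None]
def cloud(c):
    v,u=np.mgrid[0:480,0:640]; uv=np.c_[u.ravel(),v.ravel()]
    P=(rays(c,uv)*c['depth'].ravel()[:,None]-c['t'])@c['R']
    return P.reshape(480,640,3)
E
python3 - <<'E'
from h import *
for n in('top','side'):
    c=snap(n,n+'0'); c and print(n,c['fx'],c['k1'],-np.array(c['R']).T@np.array(c['t']),np.round(c['R'],3).tolist())
print(arm.get_obs())
E
```

```text
pics
top 539.9486979121831 -0.14776861748825568 [0.41871613 0.15696685 1.18942216] [[0.003, -1.0, 0.005], [-0.989, -0.004, -0.147], [0.147, -0.004, -0.989]]
side 476.49298446447636 -0.10011853006082347 [ 0.48281028 -0.58704704  0.90407233] [[0.985, -0.172, -0.004], [-0.131, -0.735, -0.665], [0.112, 0.656, -0.747]]
{'clock': 0.1, 'q': array([-1.40267519e+00,  9.17589676e-02,  1.23175080e+00, -1.59221665e-05,
        1.81980423e+00, -5.66874564e-02]), 'joint_vel': array([-0.00030336, -0.00118492, -0.00283342, -0.00019344,  0.00179145,
        0.00093022]), 'joint_efforts': array([ 2.83038840e-03, -4.47856808e+01, -4.07567096e+01,  7.00864010e-02,
        2.84577068e-02, -1.14333545e-04]), 'eef_pos': array([ 0.13370753, -0.58463878,  0.22164297]), 'eef_rot': array([-8.58908509e-04,  9.93689137e-01,  1.12165762e-01, -5.56344726e-05]), 'contact_force': array([ 0.05243585,  0.25042114, -0.40877291]), 'ft_torque': array([-0.01214196,  0.01578358, -0.00971095]), 'finger_force': 0.0, 'opening': 0.08760631434521306}
```

View pics/top0.png

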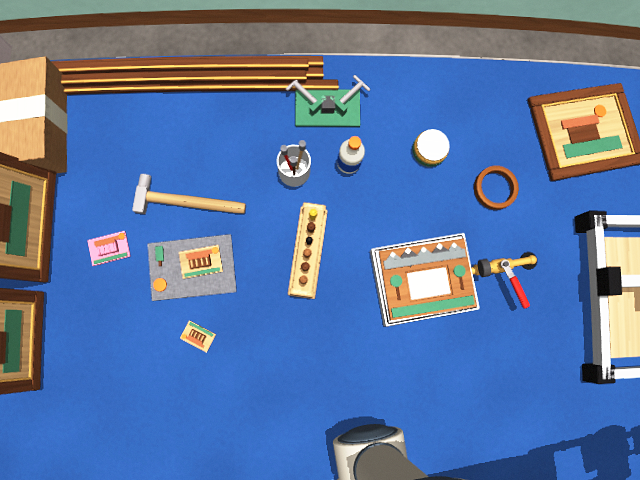

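View pics/side0.png

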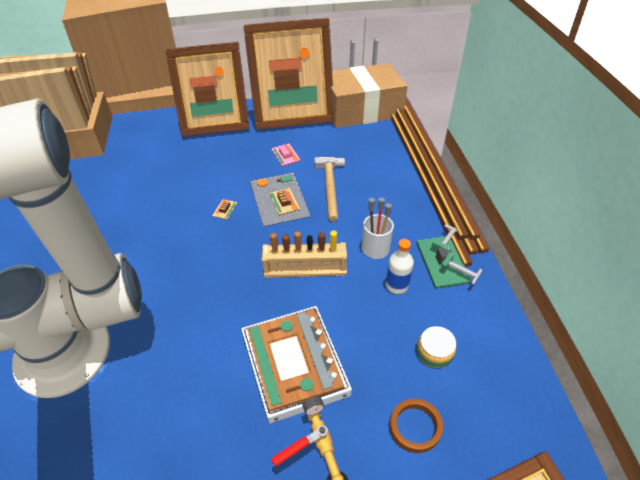

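The top view shows the inlay on the mat at about (201,261), the smaller inlay off the mat at (198,336), and the pink one at (109,248). The rack is at (308,250), the pocket at (429,284) and the red sleeve at (517,287). The side view shows the inlay at (285,200), the pocket at (289,360) and the sleeve at (292,450).

```bash
cat >> h.py <<'E'
def box(*b):
    m=np.zeros((480,640),bool); m[b[1]:b[3],b[0]:b[2]]=1; return m
def rect(c,mask,z):
    n,l,s,_=cv2.connectedComponentsWithStats(mask.astype(np.uint8))
    m=l==1+np.argmax(s[1:,4]); v,u=np.nonzero(m)
    P=atz(c,np.c_[u,v],z)[:,:2]
    (x,y),(w,h),a=cv2.minAreaRect((P*1000).astype(np.float32))
    if w<h: a+=90; w,h=h,w    # a: direction of long side
    a=(a+90)%180-90
    return dict(px=len(u),uv=(u.mean().round(1),v.mean().round(1)),c=P.mean(0).round(4),rc=(round(x,1),round(y,1)),size=(round(w,1),round(h,1)),long_deg=round(a,2)),m
def hsv(c): return cv2.split(cv2.cvtColor(c['pixels'],cv2.COLOR_BGR2HSV).astype(int))
def tri(c1,uv1,c2,uv2):
    A=[];b=[]
    for c,uv in((c1,uv1),(c2,uv2)):
        r=rays(c,[uv])[0]; R=np.array(c['R']);t=np.array(c['t'])
        for i in(0,1): A.append(R[i]-r[i]*R[2]); b.append(r[i]*t[2]-t[i])
    x,res,*_=np.linalg.lstsq(np.array(A),np.array(b),rcond=None); return x.round(4),np.sqrt(res).round(4)
E
python3 - <<'E'
from h import *
T=load('top0');S=load('side0')
B=dict(red=(box(500,265,535,312),box(265,425,316,470),.069),white=(box(402,262,455,302),box(268,335,312,385),.040),inlay=(box(176,243,224,280),box(266,187,303,216),.010))
for k,(bt,bs,z) in B.items():
    uv=[]
    for c,b in((T,bt),(S,bs)):
        h,s,v=hsv(c)
        m={'red':((h<6)|(h>174))&(s>170)&(v>90),'white':(s<40)&(v>200),'inlay':(s>70)}[k]&b
        if k=='inlay': m=m&~((h>95)&(h<130))
        m=cv2.morphologyEx(m.astype(np.uint8),cv2.MORPH_OPEN,np.ones((2,2)))
        r,m=rect(c,m,z); uv.append(r['uv']); P=cloud(c)[m]; print(k,r,'z pct',np.percentile(P[:,2],[5,50,95]).round(4))
    print('  tri',tri(T,uv[0],S,uv[1]))
def zmap(c,b,lo,hi):
    P=cloud(c)[b]; P=P[(P[:,2]>lo)&(P[:,2]<hi)]; return P
P=zmap(T,box(174,240,226,282),.019,.035); print('block',len(P),cv2.minAreaRect((P[:,:2]*1000).astype(np.float32)),P.mean(0))
P=zmap(T,box(360,225,490,335),.02,.06); print('jig',len(P),cv2.minAreaRect((P[:,:2]*1000).astype(np.float32)))
P=cloud(T)[box(285,200,330,300)]; q=P[P[:,2]>.02]; print('rack',q.min(0),q.max(0))
uvs=[(505,264),(524,306),(528,262),(323,431),(275,461)]
print('stem/tip',atz(T,uvs[:3],.066).round(4).tolist(),atz(S,uvs[3:],.066).round(4).tolist())
g=lambda c,n,b,f: cv2.resize(c['pixels'][b[1]:b[3],b[0]:b[2]],None,fx=f,fy=f,interpolation=cv2.INTER_CUBIC)
a=g(T,'',(365,225,545,325),4); d=g(T,'',(145,225,325,325),4)
cv2.imwrite('pics/crop0.png',cv2.resize(np.vstack([a,d]),None,fx=.75,fy=.75))
E
```

```text
red {'px': 226, 'uv': (np.float64(520.4), np.float64(292.6)), 'c': array([ 0.4677, -0.308 ]), 'rc': (467.1, -308.7), 'size': (69.3, 16.2), 'long_deg': 24.79} z pct [0.0027 0.0685 0.0723]
red {'px': 364, 'uv': (np.float64(290.7), np.float64(452.0)), 'c': array([ 0.4708, -0.3125]), 'rc': (471.3, -312.1), 'size': (69.6, 15.5), 'long_deg': 24.52} z pct [-0.0006  0.0679  0.0709]
  tri (array([ 0.4693, -0.3106,  0.0627]), array([0.0018]))
white {'px': 1048, 'uv': (np.float64(429.1), np.float64(284.0)), 'c': array([ 0.4887, -0.1166]), 'rc': (488.9, -116.9), 'size': (86.5, 57.0), 'long_deg': -81.0} z pct [0.0367 0.0404 0.0442]
white {'px': 1058, 'uv': (np.float64(289.6), np.float64(359.0)), 'c': array([ 0.4923, -0.1184]), 'rc': (492.2, -117.4), 'size': (86.0, 55.9), 'long_deg': -81.43} z pct [0.0377 0.0402 0.0427]
  tri (array([ 0.4907, -0.1171,  0.037 ]), array([0.0025]))
inlay {'px': 1071, 'uv': (np.float64(201.1), np.float64(262.3)), 'c': array([0.5368, 0.379 ]), 'rc': (536.8, 378.7), 'size': (90.5, 60.7), 'long_deg': -79.38} z pct [0.0057 0.0115 0.028 ]
inlay {'px': 453, 'uv': (np.float64(285.9), np.float64(202.0)), 'c': array([0.5431, 0.3727]), 'rc': (541.2, 373.9), 'size': (92.2, 58.5), 'long_deg': -80.27} z pct [0.0049 0.0107 0.0273]
  tri (array([0.5406, 0.3807, 0.0016]), array([0.0041]))
block 268 ((538.4175415039062, 381.6446838378906), (26.618709564208984, 47.746864318847656), 11.17207145690918) [0.53829307 0.38126072 0.0261135 ]
jig 7575 ((502.351318359375, -118.41339111328125), (170.34707641601562, 228.89697265625), 9.545656204223633)
rack [0.41871613 0.10583836 0.02220314] [0.66277146 0.18138797 1.18942216]
stem/tip [[0.5292, -0.2774, 0.066], [0.4393, -0.3161, 0.066], [0.5334, -0.3296, 0.066]] [[0.5318, -0.2846, 0.066], [0.4421, -0.3224, 0.066]]
```

View pics/crop0.png

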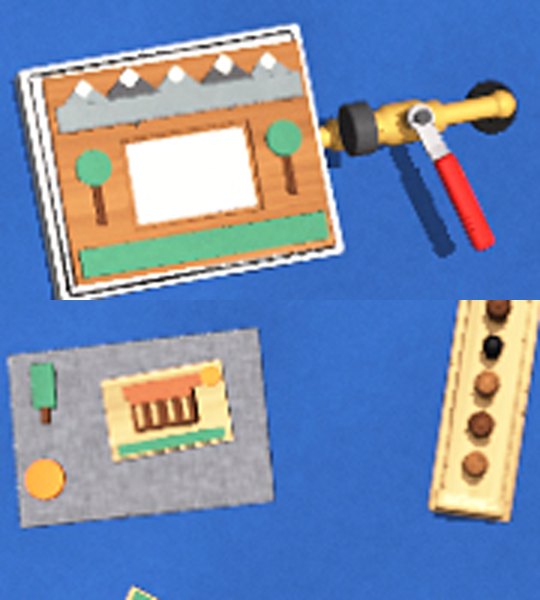

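The crop confirms the colours and the layout. The heights agree too: sleeve 63–69 mm, film 40 mm, plate 11 mm and block top 26 mm. The lever points at about 204° and the jig yaw is about 9.3°, so it has about 75° to turn. The stem is near (0.5325, -0.2812). Next I approach above the grip.

```bash
python3 -m crank '[[[0.4,24,19.5,-6,0.015],[0.4,24,19.5,-6,0.015],[0.4,24,19.5,-6,0.015],[0.4,24,19.5,-6,0.015],[0.4,24,19.5,-6,0.015],[0.4,24,19.5,-6,0.015],[0.4,24,19.5,-6,0.015],[0.4,24,19.5,-6,0.015],[0.4,24,19.5,-6,0.015],[0.4,24,19.5,-6,0.015],[0.4,24,19.5,-6,0.015],[0.4,24,19.5,-6,0.015],[0.4,24,19.5,-6,0.015],[0.4,24,19.5,-6,0.009],[0.4,0,0,0,0],[0.4,0,0,0,0]]]' 20
```

```text
clock: 1.43
eef_pos: [0.4702, -0.3106, 0.1374]
eef_rot: [-0.001, 0.977, 0.214, -0.001]
contact_force: [-0.3, 0.4, -0.4]
opening: 0.0348
finger_force: 0.0
```

```bash
python3 -m crank '[[[0.4,0,0,-15,0],[0.4,0,0,-15,0],[0.4,0,0,-15,0],[0.4,0,0,-15,0],[0.4,0,0,-15,0],[0.4,0,0,-14,0],[0.4,0,0,0,0],[0,0,0,0,0],[0,0,0,0,0],[0,0,0,0,0],[0,0,0,0,0],[0,0,0,0,0],[0,0,0,0,0]]]' 20
python3 - <<'E'
from h import *
snap('side','side1');snap('top','top1')
E
```

```text
clock: 2.52
eef_pos: [0.4692, -0.3121, 0.0508]
eef_rot: [0.0, 0.977, 0.213, -0.0]
contact_force: [-4.8, 2.0, 3.7]
opening: 0.0163
finger_force: 20.1
```

View pics/side1.png

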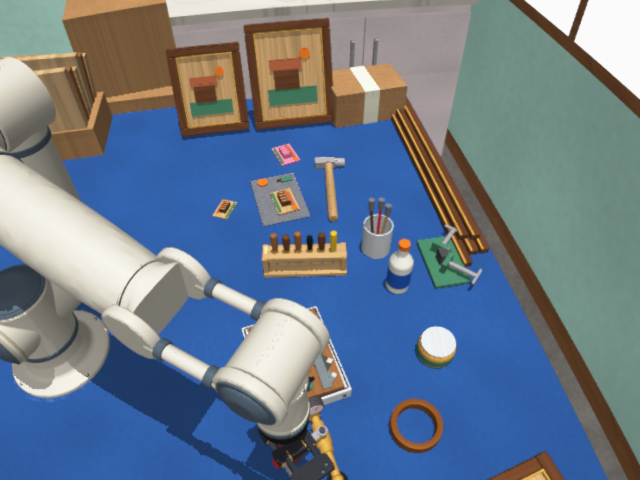

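The side view shows the gripper on the lever at about (305,455), with the sleeve between its pads (16.3 mm opening, 20 N). Next I work out the arc.

```bash
python3 - <<'E'
import numpy as np
a=np.radians(205+np.arange(0,76,5)); p=70*np.c_[np.cos(a),np.sin(a)]
print(np.diff(p,axis=0).round(1).tolist())
E
```

```text
[[2.8, -5.4], [3.3, -5.2], [3.7, -4.8], [4.1, -4.5], [4.5, -4.1], [4.8, -3.7], [5.2, -3.3], [5.4, -2.8], [5.6, -2.3], [5.8, -1.8], [6.0, -1.3], [6.1, -0.8], [6.1, -0.3], [6.1, 0.3], [6.1, 0.8]]
```

```bash
python3 -m crank '[[[0,2.8,-5.4,0,0.087],[0,3.3,-5.2,0,0.087],[0,3.7,-4.8,0,0.087],[0,4.1,-4.5,0,0.087],[0,4.5,-4.1,0,0.087],[0,4.8,-3.7,0,0.087],[0,5.2,-3.3,0,0.087],[0,0,0,0,0],[0,0,0,0,0]]]' 20
```

```text
clock: 3.37
eef_pos: [0.4992, -0.3424, 0.0508]
eef_rot: [0.0, 0.868, 0.496, 0.001]
contact_force: [0.2, 4.2, 1.9]
opening: 0.0162
finger_force: 20.1
```

```bash
python3 -m crank '[[[0,5.4,-2.8,0,0.087],[0,5.6,-2.3,0,0.087],[0,5.8,-1.8,0,0.087],[0,6.0,-1.3,0,0.087],[0,6.1,-0.8,0,0.087],[0,6.1,-0.3,0,0.087],[0,6.1,0.3,0,0.087],[0,6.1,0.8,0,0.087],[0,0,0,0,0],[0,0,0,0,0]]]' 20; python3 -c "
from h import *
o=arm.get_obs();print(o['contact_force'],o['ft_torque'],o['eef_rot'],o['q'])"
```

```text
clock: 4.2
eef_pos: [0.5442, -0.3493, 0.0507]
eef_rot: [-0.002, 0.647, 0.762, 0.0]
contact_force: [-8.6, 10.0, 8.2]
opening: 0.0157
finger_force: 20.0
[-8.6004978  10.01723121  8.22572233] [1.63667605 1.37825997 0.22753751] [-2.37470449e-03  6.46991603e-01  7.62493414e-01  1.40784829e-04] [-6.23580630e-01  2.52064672e-01  1.35668602e+00  6.60834944e-04
  1.53755366e+00 -7.87130983e-01]
```

```bash
python3 -m crank '[[[0,3,0.5,0,0.02],[0,0,0,0,0],[0,0,0,0,0]]]'; python3 -m crank '[[[0.4,0,0,0,0],[0.4,0,0,0,0],[0.4,0,0,0,0],[0.4,0,0,0,0],[0.4,0,0,15,0],[0.4,0,0,30,0],[0.4,0,0,30,0],[0.4,0,0,30,0],[0.4,-20,0,25,0],[0.4,-30,0,20,0],[0.4,-40,0,0,0],[0.4,-40,0,0,0],[0.4,-20,0,0,0],[0.4,0,0,0,0],[0.4,0,0,0,0]]]'
python3 - <<'E'
from h import *
T=snap('top','top2');S=snap('side','side2')
for c,b in((T,box(480,250,560,300)),(S,box(280,400,360,479))):
    h,s,v=hsv(c); m=((h<6)|(h>174))&(s>170)&(v>90)&b
    print(m.sum()); 
    if m.sum()>20: print(rect(c,m,.069)[0])
a=T['pixels'][225:325,365:565]; d=S['pixels'][300:480,220:370]
cv2.imwrite('pics/crop2.png',np.vstack([cv2.resize(a,(600,300),interpolation=2),cv2.resize(cv2.copyMakeBorder(d,0,0,0,150,0),(500,300),interpolation=2).copy() if 0 else cv2.resize(cv2.copyMakeBorder(d,0,0,0,210,0),(600,300),interpolation=2)]))
E
```

```text
clock: 4.45
eef_pos: [0.5443, -0.3492, 0.0506]
eef_rot: [-0.005, 0.64, 0.768, -0.001]
contact_force: [-19.8, 10.4, 11.2]
opening: 0.0156
finger_force: 20.1
clock: 5.7
eef_pos: [0.3981, -0.3511, 0.2005]
eef_rot: [0.001, 0.64, 0.768, -0.0]
contact_force: [0.4, 0.0, 0.4]
opening: 0.0353
finger_force: 0.0
216
{'px': 216, 'uv': (np.float64(534.2), np.float64(258.1)), 'c': array([ 0.5414, -0.343 ]), 'rc': (541.9, -343.9), 'size': (70.6, 16.3), 'long_deg': -79.13}
301
{'px': 301, 'uv': (np.float64(334.3), np.float64(462.7)), 'c': array([ 0.5409, -0.3431]), 'rc': (540.6, -343.2), 'size': (60.5, 15.7), 'long_deg': -78.07}
```

View pics/crop2.png

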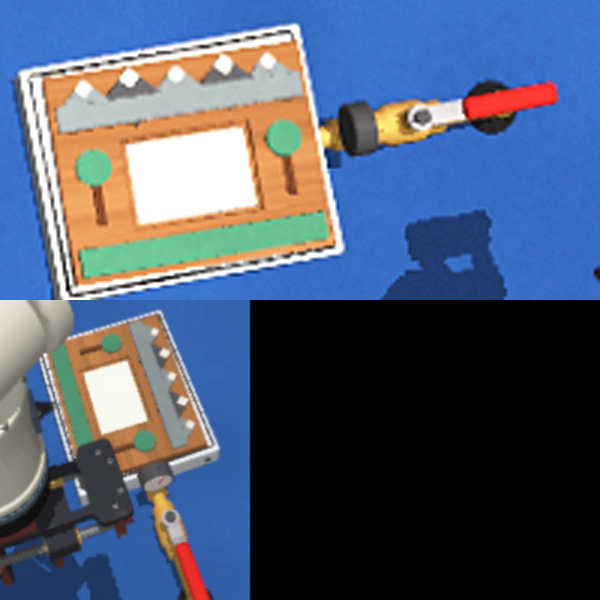

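The lever now lies along the pipe and sits hard against its stop: 20 N moved it no further. The panel looks flat, with the pocket at about (192,175) in the upper crop. Next I measure the panel and move over the inlay.

```bash
cat >> h.py <<'E'
def pocket(c,b):
    h,s,v=hsv(c); m=((s<40)&(v>185)&b).astype(np.uint8)
    m=cv2.morphologyEx(m,cv2.MORPH_OPEN,np.ones((3,3)))
    r,_=rect(c,m,.040); return r
E
python3 - <<'E'
from h import *
for f,b in(('top2',box(402,262,455,302)),('side2',box(262,330,320,390))):
    c=load(f); r=pocket(c,b); print(f,r)
    h,s,v=hsv(c); bb=box(360,225,490,335) if 'top' in f else box(240,300,360,410)
    m=(((h<30)&(s>60))|((h>40)&(h<85)&(s>60)))&bb&(v>40)
    print('panel',rect(c,cv2.morphologyEx(m.astype(np.uint8),cv2.MORPH_OPEN,np.ones((3,3))),.044)[0])
E
python3 -m crank '[[[1,7,36.4,1.5,0],[1,7,36.4,1.5,0],[1,7,36.4,1.5,0],[1,7,36.4,1.5,0],[1,7,36.4,1.5,0],[1,7,36.4,1.5,0],[1,7,36.4,1.5,0],[1,7,36.4,1.5,0],[1,7,36.4,1.5,0],[1,7,36.4,1.5,0],[1,7,36.4,1.5,0],[1,7,36.4,1.5,0],[1,7,36.4,1.5,0],[1,7,36.4,1.5,0],[1,7,36.4,1.5,0],[1,7,36.4,1.5,0],[1,7,36.4,1.5,0],[1,7,36.4,1.5,0],[1,7,36.4,1.5,0],[1,7,36.4,1.5,0]]]' 25
python3 -m crank '[[[1,0,0,0,0],[1,0,0,0,0],[1,0,0,0,0]]]'
```

```text
top2 {'px': 1048, 'uv': (np.float64(428.1), np.float64(283.0)), 'c': array([ 0.491 , -0.1144]), 'rc': (490.9, -114.7), 'size': (86.5, 57.2), 'long_deg': -81.58}
panel {'px': 3571, 'uv': (np.float64(426.5), np.float64(287.4)), 'c': array([ 0.4813, -0.1101]), 'rc': (499.6, -112.6), 'size': (192.1, 149.0), 'long_deg': -81.96}
side2 {'px': 1045, 'uv': (np.float64(288.6), np.float64(358.1)), 'c': array([ 0.4906, -0.1159]), 'rc': (490.6, -114.9), 'size': (85.7, 55.4), 'long_deg': -81.46}
panel {'px': 3301, 'uv': (np.float64(289.1), np.float64(360.4)), 'c': array([ 0.4903, -0.1218]), 'rc': (499.9, -116.3), 'size': (195.2, 149.5), 'long_deg': -80.91}
clock: 7.47
eef_pos: [0.5384, 0.3809, 0.2285]
eef_rot: [-0.0, 0.639, 0.769, -0.0]
contact_force: [0.6, 0.6, 0.5]
opening: 0.0877
finger_force: 0.0
clock: 7.72
eef_pos: [0.5383, 0.3781, 0.2285]
eef_rot: [-0.0, 0.639, 0.769, -0.001]
contact_force: [-0.6, 0.8, -0.3]
opening: 0.0881
finger_force: 0.0
```

```bash
python3 -m crank '[[[1,0.5,0.5,-25,0],[1,0,0,-30,0],[1,0,0,-30,0],[1,0,0,-30,0],[1,0,0,-30,0],[1,0,0,-25,0],[1,0,0,-20,0],[1,0,0,-15,0],[1,0,0,-8,0],[1,0,0,0,0],[1,0,0,0,0],[1,0,0,0,0]]]' 25
python3 - <<'E'
from h import *
T=snap('top','top3');S=snap('side','side3')
a=T['pixels'][210:330,130:290]; d=S['pixels'][140:260,210:370]
cv2.imwrite('pics/crop3.png',np.hstack([cv2.resize(x,(400,300),interpolation=2) for x in(a,d)]))
E
```

```text
clock: 8.72
eef_pos: [0.5398, 0.378, 0.0188]
eef_rot: [0.0, 0.64, 0.769, 0.001]
contact_force: [-0.4, 0.3, -0.0]
opening: 0.0881
finger_force: 0.0
```

View pics/crop3.png

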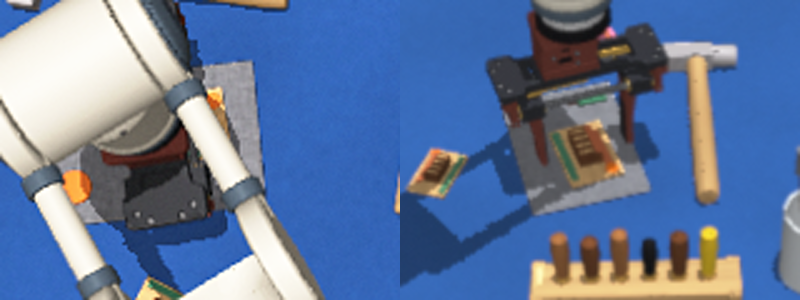

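The side crop shows the fingertips straddling the block, at about (543,163) and (625,142). Their midpoint falls on the block, so the grasp can go ahead.

```bash
python3 -m crank '[[[1,0,0,-3,0],[1,0,0,-2.5,0],[1,0,0,0,0],[0,0,0,0,0],[0,0,0,0,0],[0,0,0,0,0],[0,0,0,0,0],[0,0,0,0,0],[0,0,0,0,0],[0,0,0,0,0],[0,0,0,0,0],[0,0,0,0,0]]]' 25
```

```text
clock: 9.82
eef_pos: [0.5389, 0.3779, 0.0112]
eef_rot: [0.0, 0.64, 0.769, 0.0]
contact_force: [0.5, -0.7, -0.4]
opening: 0.0313
finger_force: 0.0
```

```bash
python3 -m crank '[[[0,0,0,1,0],[0,0,0,0,0],[0,0,0,0,0],[0,0,0,0,0],[0,0,0,0,0]]]' 25; python3 -m crank '[[[0,0,0,5,0],[0,0,0,10,0],[0,0,0,10,0],[0,0,0,0,0],[0,0,0,0,0]]]'
```

```text
clock: 10.23
eef_pos: [0.5388, 0.3779, 0.012]
eef_rot: [-0.0, 0.64, 0.769, -0.0]
contact_force: [-0.4, -0.8, -2.0]
opening: 0.0259
finger_force: 25.0
clock: 10.65
eef_pos: [0.5397, 0.3784, 0.0392]
eef_rot: [0.001, 0.64, 0.769, 0.002]
contact_force: [0.5, 0.2, -0.9]
opening: 0.0258
finger_force: 25.0
```

```bash
python3 -m crank '[[[0,0,0,25,0],[0,0,0,30,0],[0,0,0,30,0],[0,0,0,30,0],[0,0,0,30,0],[0,0,0,30,0],[0,0,0,15,0],[0,0,0,0,0]]]'; python3 -m crank '[[[0,-1,-12,0,0],[0,-3,-25,0,0],[0,-3,-30,0,0],[0,-3,-30,0,-0.005],[0,-3,-30,0,-0.005],[0,-3,-30,0,-0.005],[0,-3,-30,0,-0.005],[0,-3,-30,0,-0.005],[0,-3,-30,0,-0.005],[0,-3,-30,0,-0.005],[0,-3,-30,0,0],[0,-3,-30,0,0],[0,-3,-30,0,0],[0,-3,-30,0,0],[0,-3,-30,0,0],[0,-3,-30,0,0],[0,-3,-25,0,0],[0,-1,-11,0,0],[0,0,0,0,0],[0,0,0,0,0]]]'
```

```text
clock: 11.32
eef_pos: [0.5399, 0.3786, 0.2327]
eef_rot: [0.001, 0.64, 0.769, 0.004]
contact_force: [0.4, 0.2, 0.7]
opening: 0.0258
finger_force: 25.0
clock: 12.98
eef_pos: [0.4887, -0.1148, 0.226]
eef_rot: [-0.001, 0.653, 0.757, -0.0]
contact_force: [0.2, -0.9, 0.3]
opening: 0.0259
finger_force: 25.0
```

```bash
python3 -m crank '[[[0,0.5,0,-20,0],[0,0.5,0,-25,0],[0,1,0,-25,0],[0,0,0,-25,0],[0,0,0,-20,0],[0,0,0,-16,0],[0,0,0,0,0],[0,0,0,0,0],[0,0,0,0,0]]]'
python3 - <<'E'
from h import *
T=snap('top','top4');S=snap('side','side4')
a=T['pixels'][210:330,350:510]; d=S['pixels'][290:430,220:380]
cv2.imwrite('pics/crop4.png',np.hstack([cv2.resize(a,(300,225),interpolation=2),cv2.resize(d,(500,438),interpolation=2)[:225]]) if 0 else cv2.resize(d,(640,560),interpolation=2))
E
```

```text
clock: 13.73
eef_pos: [0.4915, -0.1143, 0.0973]
eef_rot: [0.001, 0.652, 0.758, 0.0]
contact_force: [-0.3, 0.7, 0.0]
opening: 0.0262
finger_force: 25.0
```

View pics/crop4.png

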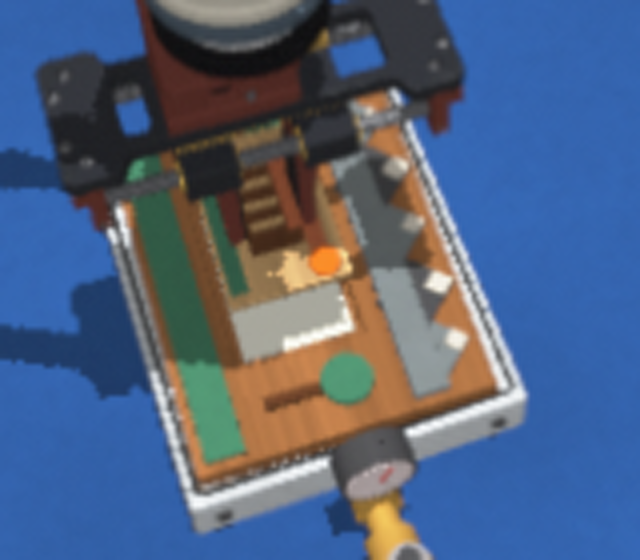

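The side crop shows the inlay held level, sun towards the mountains and green strip towards the grass. Its near corners are at about (237,302) and (352,275), above the white pocket at (290,320). Next I measure its offset.

```bash
cat > off.py <<'E'
from h import *
import sys
def ana(Sf,Tf,zt,yaw=np.radians(8.5),p=np.array([.4908,-.1148])):
    Rz=np.array([[np.cos(yaw),np.sin(yaw)],[-np.sin(yaw),np.cos(yaw)]])
    for f in(Sf,Tf):
        c=load(f);P=cloud(c);q=P.copy();q[...,:2]=(P[...,:2]-p)@Rz.T
        h,s,v=hsv(c)
        m=(abs(P[...,2]-zt)<.008)&(abs(q[...,0])<.045)&(abs(q[...,1])<.065)&(c['depth']>0)
        v_,u_=np.nonzero(m); Q=(atz(c,np.c_[u_,v_],zt)[:,:2]-p)@Rz.T*1000
        print(f,len(Q),'z',np.percentile(P[m][:,2],[5,50,95]).round(4))
        # edges: extreme in each strip
        for ax,lo,hi in((1,-28,28),(0,-44,-25),(0,25,44)):
            o=1-ax; E=[]
            for t in np.arange(lo,hi,4):
                k=(Q[:,o]>=t)&(Q[:,o]<t+4)
                if k.sum()>1: E.append((t+2,Q[k,ax].min().round(1),Q[k,ax].max().round(1),k.sum()))
            print(' axis','xy'[ax],[tuple(map(float,e)) for e in E])
        x=c['pixels'].copy(); x[m]=(255,0,255)
        cv2.imwrite('pics/m_'+f+'.png',x)
ana(sys.argv[1],sys.argv[2],float(sys.argv[3]))
E
python3 off.py side4 top4 0.0953
```

```text
side4 630 z [0.0935 0.0965 0.0995]
 axis y [(-26.0, -44.0, 19.5, 62.0), (-22.0, -43.2, 18.2, 50.0), (-18.0, -43.8, -8.2, 37.0), (-14.0, -44.1, -5.8, 38.0), (-10.0, -42.7, -15.9, 29.0), (-6.0, -43.9, 48.3, 31.0), (-2.0, -43.7, 47.7, 34.0), (2.0, -42.8, 48.7, 37.0), (6.0, -43.4, 49.0, 33.0), (10.0, -43.2, 48.4, 37.0), (14.0, -43.8, 47.2, 40.0), (18.0, -43.6, 48.8, 41.0), (22.0, -42.8, -1.9, 40.0), (26.0, -43.4, 10.9, 50.0)]
 axis x [(-42.0, -30.9, 27.7, 61.0), (-38.0, -29.8, 29.0, 61.0), (-34.0, -31.1, 29.6, 62.0), (-30.0, -30.0, 29.7, 61.0), (-26.0, -30.7, 29.2, 59.0)]
 axis x [(43.0, -4.1, 18.6, 20.0)]
top4 445 z [0.0926 0.0961 0.1003]
 axis y [(-26.0, 13.8, 47.9, 34.0), (-22.0, 13.1, 48.9, 35.0), (-18.0, 12.8, 48.6, 35.0), (-14.0, 14.1, 47.9, 33.0), (-10.0, 23.7, 48.9, 25.0), (-6.0, 25.4, 48.6, 24.0), (-2.0, 24.7, 47.9, 24.0), (2.0, 24.0, 48.9, 25.0), (6.0, 25.3, 48.6, 23.0), (10.0, 24.6, 48.2, 23.0), (14.0, 11.3, 49.6, 32.0), (18.0, 10.9, 48.9, 37.0), (22.0, 11.9, 48.2, 35.0), (26.0, 11.5, 49.5, 37.0)]
 axis x []
 axis x [(27.0, -28.5, 27.8, 54.0), (31.0, -29.8, 28.4, 58.0), (35.0, -29.2, 27.0, 54.0), (39.0, -28.6, 27.6, 52.0), (43.0, -30.0, 28.2, 58.0)]
```

Both cameras agree. The inlay sits about 2.4 mm too far along panel +y and 0.6 mm along -x, with yaw within half a degree. I correct that and descend to TCP z of about 62 mm, which puts the underside at 54 mm.

```bash
python3 -m crank '[[[0,1,-2.3,0,0],[0,0,0,-8,0],[0,0,0,-8,0],[0,0,0,-8,0],[0,0,0,-5,0],[0,0,0,-3,0],[0,0,0,-1.5,0],[0,0,0,0,0],[0,0,0,0,0],[0,0,0,0,0],[0,0,0,0,0]]]'
python3 - <<'E'
from h import *
T=snap('top','top5');S=snap('side','side5')
for f in('top5','side5'):
    c=load(f);P=cloud(c); b=(box(380,250,480,320) if 'top' in f else box(255,320,330,400))&(abs(P[...,2]-.06)<.006)&(abs(P[...,0]-.491)<.04)&(abs(P[...,1]+.115)<.052)
    Q=P[b]; print(f,np.linalg.lstsq(np.c_[Q[:,:2]-[.491,-.115],np.ones(len(Q))],Q[:,2],rcond=None)[0].round(4))
E
python3 off.py side5 top5 0.0605
```

```text
clock: 14.75
eef_pos: [0.4921, -0.1175, 0.0631]
eef_rot: [0.0, 0.653, 0.757, 0.0]
contact_force: [0.5, 0.1, -0.4]
opening: 0.0256
finger_force: 25.0
top5 [-0.0097 -0.024   0.0623]
side5 [0.0062 0.0119 0.0617]
side5 599 z [0.0585 0.0616 0.065 ]
 axis y [(-26.0, -46.9, 12.5, 59.0), (-22.0, -46.7, 13.4, 45.0), (-18.0, -47.3, -11.2, 36.0), (-14.0, -47.1, -12.4, 34.0), (-10.0, -46.3, -19.1, 26.0), (-6.0, -46.9, 41.4, 30.0), (-2.0, -46.7, 43.0, 33.0), (2.0, -45.9, 44.0, 37.0), (6.0, -47.1, 42.7, 33.0), (10.0, -46.3, 43.7, 36.0), (14.0, -46.9, 43.1, 38.0), (18.0, -46.7, 44.1, 44.0), (22.0, -45.8, -4.4, 34.0), (26.0, -46.5, 4.2, 48.0)]
 axis x [(-42.0, -31.5, 29.0, 59.0), (-38.0, -30.9, 28.4, 58.0), (-34.0, -31.1, 29.0, 58.0), (-30.0, -30.6, 28.5, 58.0), (-26.0, -31.3, 29.1, 58.0)]
 axis x [(35.0, -4.4, 16.8, 11.0), (39.0, -3.8, 17.4, 19.0), (43.0, -5.1, 18.7, 16.0)]
top5 416 z [0.0579 0.0619 0.0658]
 axis y [(-26.0, 10.0, 44.7, 33.0), (-22.0, 11.4, 44.0, 29.0), (-18.0, 10.6, 45.4, 31.0), (-14.0, 10.3, 45.1, 31.0), (-10.0, 20.1, 44.4, 22.0), (-6.0, 21.5, 45.8, 23.0), (-2.0, 20.8, 45.1, 23.0), (2.0, 22.6, 44.4, 22.0), (6.0, 21.9, 45.8, 24.0), (10.0, 21.1, 62.3, 24.0), (14.0, 5.2, 44.4, 29.0), (18.0, 7.0, 46.1, 35.0), (22.0, 10.1, 45.4, 32.0), (26.0, 9.8, 44.7, 33.0)]
 axis x []
 axis x [(27.0, -41.5, 43.4, 56.0), (31.0, -28.5, 27.0, 50.0), (35.0, -29.9, 27.7, 53.0), (39.0, -29.3, 28.3, 54.0), (43.0, -28.6, 28.6, 50.0)]
```

```bash
python3 - <<'E'
from h import *
yaw=np.radians(8.5);p=np.array([.4908,-.1148]);ex=np.array([np.cos(yaw),np.sin(yaw)]);ey=np.array([-ex[1],ex[0]])
for f in('top2','side2'):
    c=load(f);K=np.array([[c['fx'],0,c['cx']],[0,c['fy'],c['cy']],[0,0,1.]])
    def samp(a,b,z=.042):
        W=np.c_[p+a[:,None]*ex+b[:,None]*ey,np.full(len(a),z)]
        uv=cv2.projectPoints(W,cv2.Rodrigues(np.array(c['R'],float))[0],np.array(c['t'],float),K,np.array([c['k1'],0,0,0,0.]))[0].astype(np.float32)
        return cv2.remap(c['pixels'],uv[:,:,0],uv[:,:,1],cv2.INTER_LINEAR)[:,0].astype(int)
    for ax,half in(('y',.047),('x',.032)):
        for sg in(-1,1):
            s=sg*(half+np.arange(-.008,.0051,.001)); o=np.arange(-.02,.021,.002)
            pr=np.mean([samp(*( (np.full(len(s),k),s) if ax=='y' else (s,np.full(len(s),k)))) for k in o],axis=0)
            print(f,ax,'+' if sg>0 else '-',[(int(round(a*1000)),int(b[0]),int(b[2])) for a,b in zip(s,pr)])
E
```

```text
top2 y - [(-39, 255, 255), (-40, 254, 255), (-41, 252, 254), (-42, 231, 253), (-43, 175, 245), (-44, 111, 234), (-45, 76, 216), (-46, 63, 187), (-47, 56, 165), (-48, 64, 178), (-49, 79, 210), (-50, 88, 228), (-51, 91, 232), (-52, 90, 232)]
top2 y + [(39, 255, 255), (40, 255, 255), (41, 254, 254), (42, 250, 253), (43, 228, 250), (44, 182, 245), (45, 131, 237), (46, 96, 231), (47, 84, 228), (48, 86, 229), (49, 90, 232), (50, 93, 234), (51, 94, 235), (52, 94, 235)]
top2 x - [(-24, 255, 255), (-25, 255, 255), (-26, 254, 254), (-27, 243, 251), (-28, 211, 246), (-29, 160, 241), (-30, 111, 230), (-31, 79, 213), (-32, 73, 208), (-33, 81, 220), (-34, 88, 230), (-35, 90, 233), (-36, 89, 234), (-37, 86, 232)]
top2 x + [(24, 255, 255), (25, 255, 255), (26, 254, 255), (27, 251, 254), (28, 230, 252), (29, 176, 243), (30, 112, 225), (31, 74, 205), (32, 66, 197), (33, 70, 199), (34, 75, 206), (35, 81, 218), (36, 85, 226), (37, 86, 227)]
side2 y - [(-39, 243, 249), (-40, 242, 249), (-41, 240, 247), (-42, 231, 244), (-43, 212, 235), (-44, 177, 220), (-45, 134, 201), (-46, 99, 188), (-47, 81, 183), (-48, 74, 182), (-49, 72, 183), (-50, 72, 185), (-51, 73, 185), (-52, 74, 183)]
side2 y + [(39, 239, 247), (40, 232, 244), (41, 216, 238), (42, 185, 226), (43, 146, 209), (44, 110, 191), (45, 84, 175), (46, 70, 163), (47, 64, 158), (48, 63, 161), (49, 67, 171), (50, 70, 180), (51, 72, 185), (52, 74, 188)]
side2 x - [(-24, 243, 249), (-25, 242, 249), (-26, 240, 248), (-27, 230, 244), (-28, 198, 231), (-29, 149, 213), (-30, 107, 198), (-31, 83, 187), (-32, 72, 178), (-33, 69, 175), (-34, 70, 179), (-35, 72, 184), (-36, 72, 184), (-37, 72, 180)]
side2 x + [(24, 242, 249), (25, 240, 248), (26, 232, 244), (27, 207, 234), (28, 163, 216), (29, 117, 194), (30, 85, 175), (31, 67, 161), (32, 61, 153), (33, 62, 158), (34, 66, 168), (35, 68, 174), (36, 69, 177), (37, 70, 178)]
```

Profiles at the film put the pocket centre within 0.2 mm of my reference. The near-edge readings include the plate's side face. Allowing for that, the residual is about -0.5 mm in x, -0.3 mm in y and +1 mm in z, so I make a small trim and take a final look.

```bash
python3 -m crank '[[[0,0.5,0.4,-1,0],[0,0,0,0,0],[0,0,0,0,0],[0,0,0,0,0],[0,0,0,0,0],[0,0,0,0,0],[0,0,0,0,0],[0,0,0,0,0]]]'
python3 - <<'E'
from h import *
T=snap('top','top6');S=snap('side','side6')
d=S['pixels'][290:430,220:380]; a=T['pixels'][220:340,350:510]
cv2.imwrite('pics/crop6.png',np.hstack([cv2.resize(d,(400,350),interpolation=2),cv2.resize(a,(400,350),interpolation=2)]))
E
python3 off.py side6 top6 0.0600; python3 -c "
from h import *
o=arm.get_obs();print(o['joint_vel'].round(4),o['clock'],o['eef_pos'])"
```

```text
clock: 15.52
eef_pos: [0.4924, -0.117, 0.0617]
eef_rot: [-0.0, 0.653, 0.757, 0.0]
contact_force: [-0.4, 0.7, -0.7]
opening: 0.0256
finger_force: 25.0
side6 601 z [0.0566 0.0603 0.0642]
 axis y [(-26.0, -47.3, 12.7, 59.0), (-22.0, -46.5, 11.5, 45.0), (-18.0, -47.1, -9.4, 37.0), (-14.0, -46.9, -10.0, 36.0), (-10.0, -46.0, -18.2, 27.0), (-6.0, -47.2, 41.7, 32.0), (-2.0, -46.4, 43.3, 34.0), (2.0, -47.0, 43.7, 37.0), (6.0, -46.8, 43.0, 34.0), (10.0, -46.0, 41.7, 36.0), (14.0, -46.6, 43.4, 38.0), (18.0, -46.4, 43.7, 43.0), (22.0, -47.0, -10.6, 33.0), (26.0, -46.8, 2.3, 48.0)]
 axis x [(-42.0, -30.2, 29.0, 58.0), (-38.0, -30.9, 27.8, 58.0), (-34.0, -31.1, 29.1, 59.0), (-30.0, -28.7, 28.5, 56.0), (-26.0, -30.0, 29.2, 57.0)]
 axis x [(35.0, -4.4, 16.8, 11.0), (39.0, -3.8, 17.5, 18.0), (43.0, -5.1, 18.8, 16.0)]
top6 417 z [0.0561 0.0605 0.0644]
 axis y [(-26.0, 12.0, 44.6, 31.0), (-22.0, 11.2, 46.0, 32.0), (-18.0, 10.9, 45.7, 31.0), (-14.0, 12.3, 45.0, 30.0), (-10.0, 22.1, 46.4, 23.0), (-6.0, 21.8, 45.7, 22.0), (-2.0, 21.1, 45.0, 22.0), (2.0, 22.5, 46.4, 24.0), (6.0, 20.0, 45.7, 24.0), (10.0, 21.0, 45.0, 23.0), (14.0, 5.1, 46.7, 28.0), (18.0, 6.8, 46.0, 35.0), (22.0, 10.0, 45.3, 32.0), (26.0, 9.6, 46.7, 34.0)]
 axis x []
 axis x [(27.0, -29.2, 28.8, 51.0), (31.0, -28.5, 44.4, 52.0), (35.0, -29.6, 27.7, 54.0), (39.0, -29.3, 28.3, 52.0), (43.0, -28.6, 28.6, 55.0)]
[ 0.0005  0.0006 -0.0006 -0.0008  0.0025 -0.    ] 15.6167 [ 0.49234342 -0.11703818  0.06164056]
```

View pics/crop6.png

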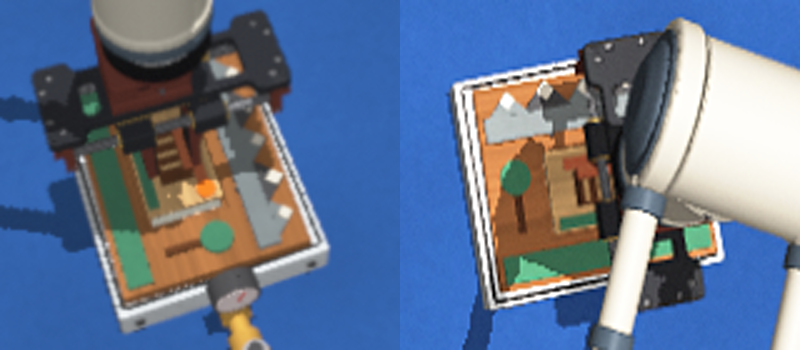

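The final crops show the inlay hovering squarely over the pocket, the right way up, with its near edge at about (185,213) in the left crop. Its measured offset is 0.5 mm or less, and its underside is at about 54 mm, 10 mm above the panel face.

```bash
python3 -c "
from h import *
print(sign_off())"
```

```text
the job is handed in; nothing more can be done
None
```

The valve is fully open against its stop, and the temple inlay is still held level about 10 mm above its pocket, lined up to within about 0.5 mm by camera and the same way up as the picture; the job is handed in at 15.6 s.

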